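Push a jammed stopper out of a sample column

TASK

A red-brown rubber stopper is jammed in the clear canted column on the clamp stand. Take the blue-handled pusher that leans in the partitioned carton, push it down through the column until the stopper drops into the steel dish below, and leave the pusher standing in the column with its collar fully down on the rim. The clamp only grips the column by friction, so do not force it down in its clamp, and leave the other things on the bench and in the carton as they are.

Things in the scene. Friction and masses are not known exactly. Their poses are not given: they have to be found in the camera images.
- pusher: Round hand pusher, 190 mm long, 0.22 kg; z runs along it from foot to handle, origin on its axis 60 mm above the foot's face. From the foot: white flat foot 39.2 mm diameter, 20 tall, with a square edge; 16 mm shaft; black collar 56 mm diameter at 106 to 112 mm; blue handle 28 mm diameter at 112 to 190 mm. Starts in a carton cell, leaning about 24 degrees to the carton's -x, handle top 60 mm above the dividers.
- pusher_foot (a point): Centre of the face of the pusher's foot.
- pusher_grip (a point): Point on the pusher's axis in the middle of the upper handle, 158 mm above the face of the foot; a good place to grip.
- carton: Open partitioned cardboard carton, 2 x 3 cells, 192 (x) x 280 (y) x 124 mm tall, does not move; origin under its centre. Cells are 90 (x) x 88 (y) mm inside, walls and dividers 4 mm thick and as tall as the carton. The items in it beside the pusher are all lower than the dividers.
- stand: Clamp stand fixed to the bench; z is up, origin on the bench right under the middle of the column. Base plate 160 (x) x 245 (y) x 12 mm. Its 12 mm post stands 150 mm to the stand's -y side of the column and is 342 mm tall; a clamp arm runs from it to the middle of the column, 135 mm above the bench.
- column: Clear tube canted in the clamp, 100 mm long, 50 mm outside, 41 mm bore, open at both ends. Origin at the centre of its upper rim, 178 mm above the bench; z runs along the bore and out of that rim, up and 30 degrees off vertical towards the robot (the stand's -x). The clamp holds it by friction: pushed along the bore with more than about 35 N it slips down.
- stopper: Red-brown rubber stopper, a cylinder 39 mm in diameter and 35 mm long, 45 g, jammed in the middle of the column; origin at its middle, z along its axis. It takes some 10 to 22 N to push along the bore. Once it is out the pusher's foot still rubs in the bore as hard, so the pusher does not sink by itself.
- dish: Loose round steel dish, 124 mm in diameter and 28 mm tall, 3 mm floor, standing on the stand's base plate below the column's lower end; origin at the centre of its underside.
- reagent: Amber bottle with a black cap, 62 mm in diameter, 112 mm tall, in a cell of the carton; origin under its centre.
- spray: Can with a white top and a green band, 58 mm in diameter, 116 mm tall, in a cell of the carton; origin under its centre.
- tub: White jar with a red cap, 68 mm in diameter, 95 mm tall, in a cell of the carton; origin under its centre.
- seed_jar: Amber jar with a metal cap, 72 mm in diameter, 100 mm tall, on the bench; origin under its centre.
- wash_bottle: White bottle with a blue cap, 64 mm in diameter, 150 mm tall, on the bench; origin under its centre.
Mind the look-alikes: they are no part of the job. There is more than one size of the dish; the job needs the smaller. There is more than one size of the pusher; the job needs the smaller.

How it is judged:
On the way, in this order (a step that is already met when the one before it is completed fails the run):
1. the pusher is lifted out over the carton's dividers (height (world z) of pusher_foot above 0.126 m), for 0.1 s.
2. the pusher's foot is inside the column and bears on the stopper (x of pusher_foot in the frame of column between -0.008 and 0.008 m and y of pusher_foot in the frame of column between -0.008 and 0.008 m and z of pusher_foot in the frame of column below -0.005 m and contact force between pusher and stopper above 1 N), for 0.1 s.
3. the stopper has dropped out of the column into the dish (horizontal distance between stopper and dish below 0.06 m and z of stopper in the frame of dish below 0.04 m), for 0.1 s.
At the end, for the whole second after the job is handed in: the stopper lies at rest in the dish, the dish within 30 mm of where it stood; the pusher stands released in the column, in line with it, its collar down on the rim to within 2 mm; the column has slipped less than 5 mm in its clamp; no other thing has moved 40 mm (all of step 3 and linear speed of each of stopper, pusher below 0.03 m/s and x of pusher_foot in the frame of column between -0.008 and 0.008 m and y of pusher_foot in the frame of column between -0.008 and 0.008 m and z of pusher_foot in the frame of column between -0.12 and -0.104 m and angle between the z axis of pusher and the z axis of column, either way round below 0.09 rad and distance of column from where it was at the start of the episode below 0.005 m and distance of dish from where it was at the start of the episode below 0.03 m); the robot touches nothing.
It fails at once if the column was forced down in its clamp (more than 5 mm) (distance of column from where it was at the start of the episode above 0.005 m).
It fails at once if another thing in the carton or on the bench was shifted by more than 40 mm (distance of any of reagent, spray, tub, seed_jar, wash_bottle from where it was at the start of the episode above 0.04 m).
It also fails if it takes over 48 s, if anything falls off the work surface, if the arm or the gripper's body presses on something with over 40 N, if the wrist force passes 120 N, or if a joint passes its speed limit or range.

ROBOT

A 7-joint arm with a two-finger parallel gripper is mounted at the origin on the work surface. World frame = base frame: x ahead of the robot, y to its left, z up, the work surface at z = 0. Lengths are in m, angles in rad, forces in N, time in s.
With the tool pointing down it reaches from about 0.425 to 0.95 m from the base axis. Payload 16.7 kg.
Tool frame: the origin (TCP) lies on the centre line of the jaws, within the pads' length; the fingertips stand 17 mm ahead of it and the grasp point (between the pads) lies 2 mm behind it; z points along the fingers, y is the line along which they close (so a half turn about z gives the same grasp; the last joint's range is limited). The gripper opens to 94 mm and grips with 3 to 60 N. Pads are 16 mm wide; open, the fingers measure 119 mm over their backs; the gripper's body (75 mm by 177 mm) begins 78 mm behind the grasp point.
Start: joints at [-1.458, 0.426, 0.074, 1.606, -0.034, 1.111, -0.067], TCP at [0.175, 0.652, 0.222] pointing down, gripper open.
Joint ranges: [-2.85, 2.85], [-0.5, 2.14], [-1.23, 1.37], [0.21, 2.46], [-1.02, 4.16], [0.16, 2.05], [-2.73, 2.73]. Speed limits (rad/s): [1.89, 1.89, 2.39, 2.39, 3.01, 3.01, 3.01].

INTERFACE

Orientations are given as a rotation vector (axis times angle).
In Python, from workcell import arm gives the robot as it stands.
- The arm moves only by the tool jog_arm, never from a script. Its argument "deltas" is a list of rows, each a list of 5 numbers: the shift along the tool's x, y, z in units of 30 mm (1.0 is 30 mm), then the turn about the tool's z in units of 6 degrees (1.0 is 6 degrees), then the opening, from 0 (shut) to 1 (fully open). A call has exactly 5 rows; each row is the pose to reach, as a shift and turn from the pose commanded when the call began, along the tool's axes at that moment; what a row does not reach only later rows make up. A row lasts 1/12 s, in which the tool goes at most 41.7 mm and 7.16 degrees, less where a joint would pass 70% of its speed; a pose out of reach is approached as far as the arm can. A call with a gripper value outside its range is refused whole. The fingers move at their own pace and stop on an object; "newtons" is the grip in N (left out, the last holds). Time passes only in rows, so rows that repeat a pose let the fingers close, or fill a call up. It gives the time, the measured TCP pose, the force, the opening and the grip force at its end, in the units of the state.
- arm.read_state(): the state, without advancing time (a new reading comes with each control period).
- arm.capture(name): name is "scene" or "top"; returns a dict with "image" (420x560x3 uint8, red, green, blue), "fx", "fy", "cx", "cy" (pixels), "world_to_cam" (4x4, takes a point from world to camera coordinates). Camera axes: x right, y up, looking along -z (the intrinsics and any distortion apply to the point x, -y, -z); pixel columns grow to the right and rows downward; lengths in m; the calibration is good to about 2 mm. A picture is of the moment at which its call begins. There is no depth.
- arm.close_job(): hands the job in; it is judged then, once.
The state is a dict: "t": time; "joint_positions": joint angles; "dq": joint speeds; "joint_efforts": joint torques, N m; "eef_pos": TCP position; "ee_rot": TCP orientation; "contact_force": force on the tool from outside, world axes, zero at the start; "wrist_torque": the same for the moment, N m; "gripper_width": opening from 0.0 (shut) to 1.0 (fully open); "grasp_force": force on a finger pad.
Only numpy, scipy, OpenCV 4.12 (cv2) and the standard library are available. Lean on these libraries where they do the work, as an engineer would, in place of code of your own. Each camera call takes 0.05 s, during which the arm holds its last target. There are 200 camera calls.

## Working session

There is one attempt and no reset: what is moved stays moved. The work goes in short steps, Python scripts to look and compute and a tool call to move; the robot and the scene stay as the last step left them, time stands still between calls to the robot, and variables do not carry over. Pictures are saved under pics/ and viewed, at most 10 in all, crops included, and the job is handed in when it is done.

Besides the shell and the picture viewer there is one more tool, called after "Call:" by a JSON object that holds its "fn" and its "kwargs". jog_arm: Moves the arm, as the interface text tells. Its arguments: {"type":"object","properties":{"deltas":{"type":"array","items":{"type":"array","items":{"type":"number"}}},"newtons":{"type":"number"}},"required":["deltas"]}

```bash
mkdir -p pics; ls; python3 - <<'E'
from workcell import arm
import cv2,pickle
s=arm.read_state();print(s)
for n in("scene","top"):
    c=arm.capture(n);pickle.dump(c,open(n+".pkl","wb"))
    cv2.imwrite(f"pics/{n}0.png",cv2.resize(c["image"][:,:,::-1],(800,600),interpolation=cv2.INTER_CUBIC))
    print(n,{k:v for k,v in c.items() if k!="image"})
E
```

```text
pics
{'t': 0.0, 'joint_positions': array([-1.45847871,  0.42673421,  0.07382895,  1.60659372, -0.03410694,
        1.11081263, -0.06711242]), 'dq': array([-9.12252353e-05, -9.50133404e-04,  1.12609720e-04,  1.49498673e-04,
        1.13635085e-03, -5.64617365e-04,  4.09993651e-04]), 'joint_efforts': array([ 2.84077514e-04, -9.35817647e+01,  3.66704866e+00, -4.54191399e+01,
       -4.87144338e-02,  2.02438363e-02,  1.21854987e-04]), 'eef_pos': array([0.17461968, 0.65159047, 0.22177934]), 'ee_rot': array([-4.10118582e-01, -3.11461825e+00,  2.02028661e-03]), 'contact_force': array([-0.08165739,  0.2348163 ,  0.00117732]), 'wrist_torque': array([ 0.01605156, -0.02554877,  0.01650761]), 'grasp_force': 0.0, 'gripper_width': 0.9978104289203682}
scene {'fx': 455.9827009814392, 'fy': 455.9827009814392, 'cx': 281.69440184039934, 'cy': 203.3130065504658, 'world_to_cam': array([[ 0.20829453,  0.97803247, -0.00811644, -0.0482574 ],
       [-0.83439224,  0.18202045,  0.52024816,  0.34367224],
       [ 0.51029695, -0.10159255,  0.85397657, -1.79552345],
       [ 0.        ,  0.        ,  0.        ,  1.        ]])}
top {'fx': 446.12179102878554, 'fy': 446.12179102878554, 'cx': 277.63572241909145, 'cy': 204.70892502967897, 'world_to_cam': array([[-0.01306513, -0.99990161, -0.00510657, -0.05641978],
       [ 0.97858314, -0.0138355 ,  0.20538652, -0.50123056],
       [-0.20543697, -0.0023138 ,  0.97866761, -1.15304671],
       [ 0.        ,  0.        ,  0.        ,  1.        ]])}
```

View pics/scene0.png

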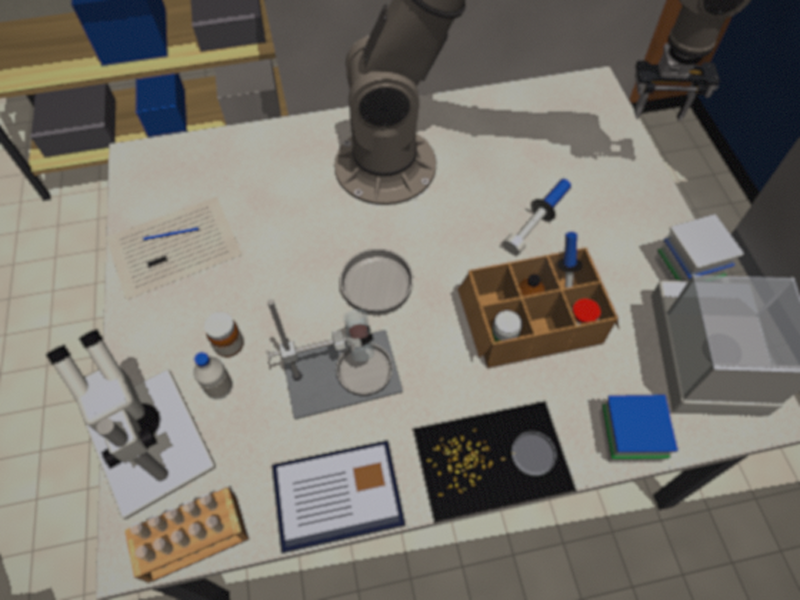

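View pics/top0.png

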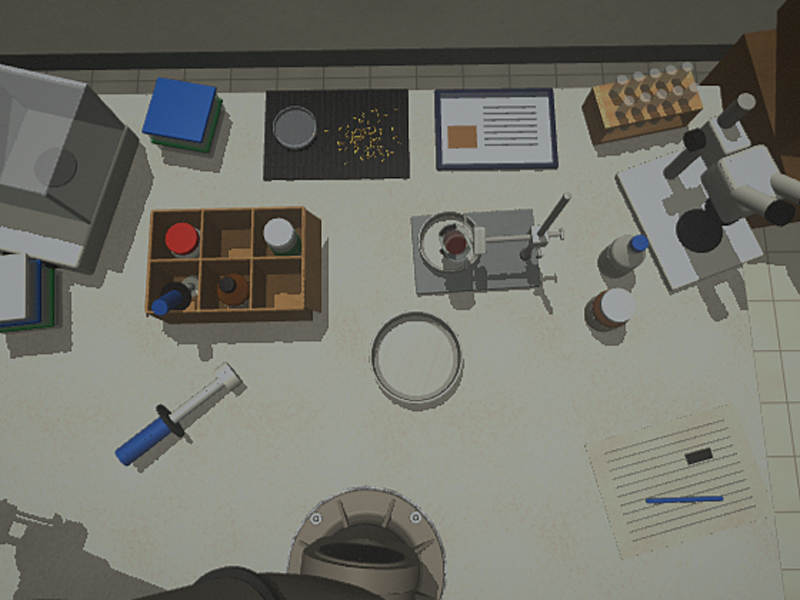

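The scene view shows the carton with its leaning pusher at about (570,250) px and the stand with its column at (357,330). The top view shows the handle top at (160,303), the stand at (470,250), and a larger pusher lying on the bench and a larger dish as look-alikes. I'll enlarge the carton and stand.

```bash
python3 - <<'E'
import cv2,pickle,numpy as np
T=pickle.load(open("top.pkl","rb"))["image"][:,:,::-1];S=pickle.load(open("scene.pkl","rb"))["image"][:,:,::-1]
def crop(I,u,v,w,h,k):
    return cv2.resize(I[v:v+h,u:u+w],(w*k,h*k),interpolation=cv2.INTER_CUBIC)
g=lambda a:np.clip(a.astype(float)*1.4,0,255).astype('uint8')
cv2.imwrite("pics/stand.png",g(np.hstack([crop(T,285,135,50,75,8),crop(S,225,208,50,75,8)])))
cv2.imwrite("pics/carton.png",g(np.hstack([crop(T,95,138,80,120,5),crop(S,365,150,80,120,5)])))
for n in("top","scene"):
    M=pickle.load(open(n+".pkl","rb"))["world_to_cam"];print(n,-M[:3,:3].T@M[:3,3])
E
```

```text
top [ 0.25288022 -0.06601693  1.23110736]
scene [ 1.21305934 -0.19776988  1.35414842]
```

View pics/stand.png

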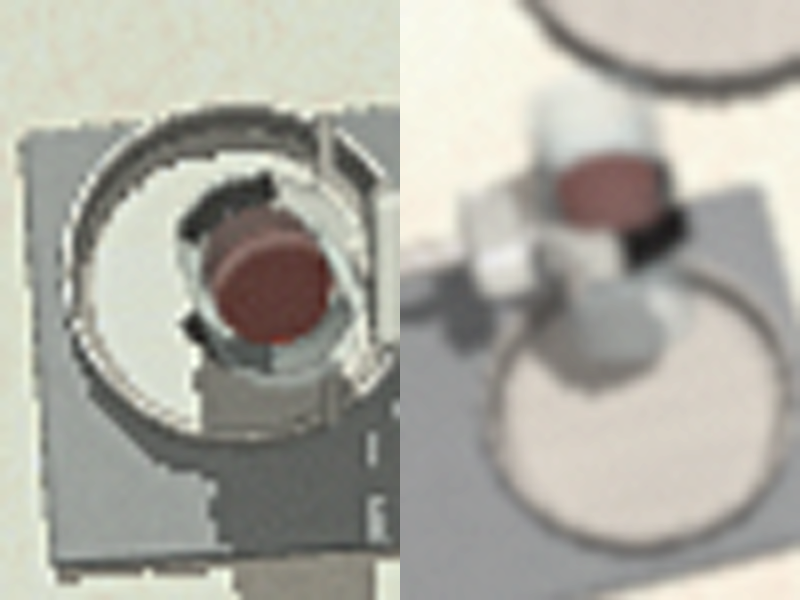

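View pics/carton.png

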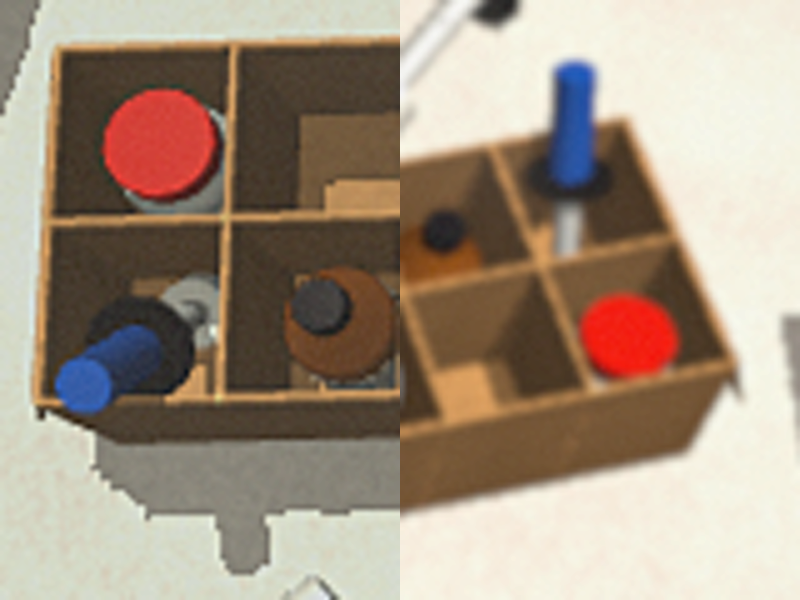

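The enlarged views show the column rim at about (270,275) in the left panel and (600,112) in the right, with the stopper visible inside. The handle top is at (84,385) in the top panel and (576,68) in the scene panel.

```bash
cat > h.py <<'E'
import numpy as np,pickle,cv2
from scipy.optimize import least_squares
C={n:pickle.load(open(f"{n}.pkl","rb")) for n in("top","scene")}
def proj(n,P):
    c=C[n];P=np.atleast_2d(P);q=P@c["world_to_cam"][:3,:3].T+c["world_to_cam"][:3,3]
    return np.c_[c["cx"]-c["fx"]*q[:,0]/q[:,2], c["cy"]+c["fy"]*q[:,1]/q[:,2]]
def atz(n,uv,z):
    return least_squares(lambda p:(proj(n,[p[0],p[1],z])[0]-uv),[.5,0]).x
def tri(a,b):
    r=least_squares(lambda p:np.r_[proj("top",p)[0]-a,proj("scene",p)[0]-b],[.5,0,.1]);return r.x,r.fun
def P(u,v,k,ou,ov): return np.array([(u+.5)/k-.5+ou,(v+.5)/k-.5+ov])
full=lambda u,v:P(u,v,10/7,0,0)
ts=lambda u,v:P(u,v,8,285,135); ss=lambda u,v:P(u-400,v,8,225,208)
tc=lambda u,v:P(u,v,5,95,138); sc=lambda u,v:P(u-400,v,5,365,150)
E
python3 - <<'E'
from h import *
np.set_printoptions(precision=4,suppress=True)
for nm,p in dict(TL=ts(22,133),BL=ts(52,560),TR=full(533,208),BR=full(548,290)).items(): print("base",nm,atz("top",p,.012))
print("post",tri(full(568,197),full(271,305)))
print("rim",tri(ts(270,275),ss(600,112)))
for a in [(57,47),(232,45),(47,220),(225,215),(38,402),(215,397)]: print("carton",a,atz("top",tc(*a),.124))
print("cartonR",atz("top",full(305,208),.124),atz("top",full(303,311),.124))
print("htop",tri(tc(84,385),sc(576,68)))
print("collar",tri(tc(143,345),sc(568,178)))
print("foot",atz("top",tc(200,302),.03))
E
```

```text
base TL [ 0.665  -0.0929]
base BL [ 0.5087 -0.1006]
base TR [ 0.6786 -0.3388]
base BR [ 0.5099 -0.3585]
post (array([ 0.5823, -0.3179,  0.335 ]), array([-0.6707, -0.0689, -0.8311, -0.0579]))
rim (array([ 0.5586, -0.1636,  0.1901]), array([ 0.1117,  0.013 ,  0.1354, -0.0047]))
carton (57, 47) [0.6456 0.3828]
carton (232, 45) [0.6454 0.2913]
carton (47, 220) [0.5522 0.3818]
carton (225, 215) [0.5536 0.2904]
carton (38, 402) [0.4573 0.38  ]
carton (215, 397) [0.4586 0.2906]
cartonR [0.6457 0.1023] [0.4545 0.1027]
htop (array([0.453 , 0.3327, 0.191 ]), array([-0.43  , -0.0653, -0.5637,  0.1808]))
collar (array([0.4875, 0.3318, 0.1173]), array([-0.3319, -0.0498, -0.4179,  0.1276]))
foot [0.5295 0.3319]
```

Call:
{"fn": "jog_arm", "kwargs": {"deltas": [[-0.7, -0.45, 0, -0.5, 1], [-1.8, -1.15, 0, -1, 1], [-2.9, -1.85, 0, -1.5, 1], [-4.0, -2.55, 0, -2, 1], [-5.0, -3.2, 0, -2.5, 1]], "newtons": 60}}

```text
t: 0.52
eef_pos: [0.296, 0.5183, 0.2222]
ee_rot: [0.003, -3.142, 0.001]
contact_force: [-0.1, 0.7, -0.1]
gripper_width: 0.999
grasp_force: 0.0
```

Call:
{"fn": "jog_arm", "kwargs": {"deltas": [[-0.8, -0.87, 0, 0, 1], [-1.6, -1.75, 0, 0, 1], [-2.4, -2.62, 0, 0, 1], [-3.2, -3.5, 0, 0, 1], [-4.0, -4.36, 0, 0, 1]]}}

```text
t: 0.93
eef_pos: [0.4156, 0.3879, 0.2224]
ee_rot: [-0.0, -3.141, 0.0]
contact_force: [0.6, 1.2, 0.2]
gripper_width: 1.004
grasp_force: 0.0
```

Call:
{"fn": "jog_arm", "kwargs": {"deltas": [[-0.8, -0.87, 0, 0, 1], [-1.6, -1.75, 0, 0, 1], [-1.72, -1.88, 0, 0, 1], [-1.72, -1.88, 0, 0, 1], [-1.72, -1.88, 0.3, 0, 1]]}}

```text
t: 1.35
eef_pos: [0.4666, 0.334, 0.2143]
ee_rot: [0.001, 3.141, 0.002]
contact_force: [-1.0, 0.4, 1.1]
gripper_width: 1.003
grasp_force: 0.0
```

```bash
python3 - <<'E'
from workcell import arm
import pickle,cv2,numpy as np
s=arm.read_state();print(s["eef_pos"],s["ee_rot"])
I=[]
for n,(u,v) in dict(top=(85,150),scene=(365,110)).items():
    c=arm.capture(n);im=c["image"][v:v+120,u:u+80,::-1]
    I.append(cv2.resize(im,(400,600),interpolation=cv2.INTER_CUBIC))
cv2.imwrite("pics/g1.png",np.clip(np.hstack(I)*1.4,0,255).astype("uint8"))
E
```

```text
[0.46658215 0.33398647 0.21432297] [8.41774815e-04 3.14050794e+00 2.48927370e-03]
```

View pics/g1.png

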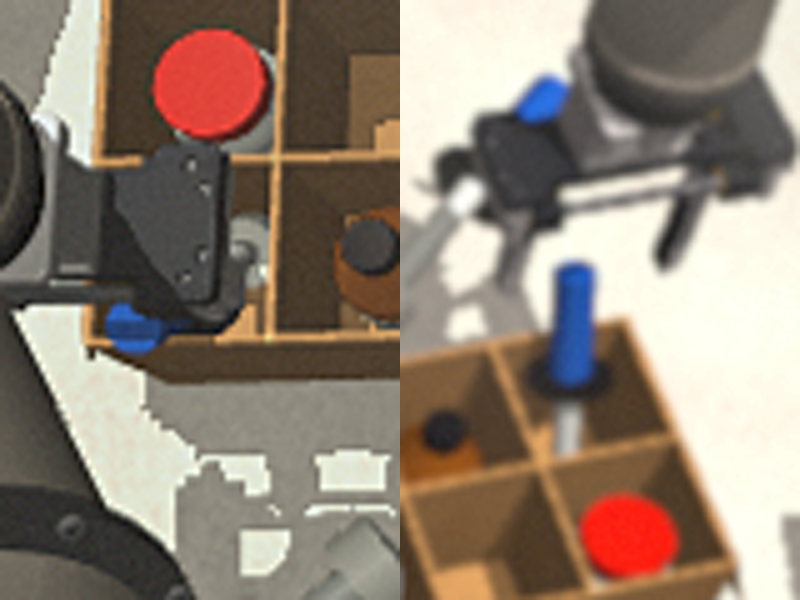

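The picture shows the open fingers at (510,275) and (665,265) in the scene panel, straddling the handle top at (576,270). I'll go down and grip.

Call:
{"fn": "jog_arm", "kwargs": {"deltas": [[0, 0, 0.5, 0, 1], [0, 0, 1.0, 0, 1], [0, 0, 1.5, 0, 1], [0, 0, 2.0, 0, 1], [0, 0, 2.0, 0, 1]]}}

```text
t: 1.87
eef_pos: [0.464, 0.3336, 0.1506]
ee_rot: [0.004, -3.138, 0.004]
contact_force: [-0.5, -0.6, -0.5]
gripper_width: 0.998
grasp_force: 0.0
```

Call:
{"fn": "jog_arm", "kwargs": {"deltas": [[0, 0, 0, 0, 0.6], [0, 0, 0, 0, 0.45], [0, 0, 0, 0, 0.3], [0, 0, 0, 0, 0.1], [0, 0, 0, 0, 0.1]], "newtons": 60}}

```text
t: 2.28
eef_pos: [0.4665, 0.3335, 0.1541]
ee_rot: [-0.0, 3.141, 0.001]
contact_force: [-1.1, 0.1, -0.0]
gripper_width: 0.683
grasp_force: 0.0
```

Call:
{"fn": "jog_arm", "kwargs": {"deltas": [[0, 0, 0, 0, 0.1], [0, 0, 0, 0, 0.1], [0, 0, 0, 0, 0.1], [0, 0, 0, 0, 0.1], [0, 0, 0, 0, 0.1]]}}

```text
t: 2.7
eef_pos: [0.4663, 0.3332, 0.1535]
ee_rot: [-0.0, -3.142, 0.0]
contact_force: [0.1, 0.8, 0.7]
gripper_width: 0.328
grasp_force: 0.0
```

Call:
{"fn": "jog_arm", "kwargs": {"deltas": [[0, 0, 0, 0, 0], [0, 0, 0, 0, 0], [0, 0, 0, 0, 0], [0, 0, 0, 0, 0], [0, 0, 0, 0, 0]], "newtons": 60}}

```text
t: 3.12
eef_pos: [0.4664, 0.3331, 0.1535]
ee_rot: [-0.0, -3.142, 0.0]
contact_force: [1.1, -0.2, -0.2]
gripper_width: 0.284
grasp_force: 59.9
```

Call:
{"fn": "jog_arm", "kwargs": {"deltas": [[0, 0, -0.2, 0, 0], [0, 0, -0.6, 0, 0], [0, 0, -1.2, 0, 0], [0, 0, -1.9, 0, 0], [0, 0, -2.7, 0, 0]]}}

```text
t: 3.53
eef_pos: [0.4658, 0.3329, 0.2358]
ee_rot: [-0.0, -3.141, 0.001]
contact_force: [1.3, -0.1, -2.0]
gripper_width: 0.29
grasp_force: 59.9
```

Call:
{"fn": "jog_arm", "kwargs": {"deltas": [[0, 0, -0.8, 0, 0], [0, 0, -1.6, 0, 0], [0, 0, -2.4, 0, 0], [0, 0, -3.0, 0, 0], [0, 0, -3.3, 0, 0]]}}

```text
t: 3.95
eef_pos: [0.4667, 0.3335, 0.337]
ee_rot: [0.0, 3.139, 0.004]
contact_force: [0.0, 0.1, -2.1]
gripper_width: 0.287
grasp_force: 59.9
```

```bash
cat >> h.py <<'E'
def snap(name,panels,k,fit=None):
    from workcell import arm
    I=[]
    for n,u,v,w,h in panels:
        c=arm.capture(n);C[n]["image"]=c["image"]
        I.append(cv2.resize(c["image"][v:v+h,u:u+w,::-1],(w*k,h*k),interpolation=cv2.INTER_CUBIC))
    I=np.clip(np.hstack(I)*1.4,0,255).astype("uint8");cv2.imwrite(name,I);return I
E
python3 - <<'E'
from h import *
from workcell import arm
s=arm.read_state();p=s["eef_pos"];print(p,s["contact_force"],s["grasp_force"],s["t"])
ct=proj("top",p+[.03,0,-.07])[0].astype(int);cs=proj("scene",p+[.03,0,-.07])[0].astype(int)
a=("top",ct[0]-40,ct[1]-60,80,120);b=("scene",cs[0]-40,cs[1]-60,80,120);print(a,b)
snap("pics/lift.png",[a,b],5)
E
```

```text
[0.46665408 0.33350071 0.33700692] [ 0.04912086  0.12866963 -2.13026368] 59.87955093383789 3.95
('top', np.int64(59), np.int64(129), 80, 120) ('scene', np.int64(369), np.int64(99), 80, 120)
```

View pics/lift.png

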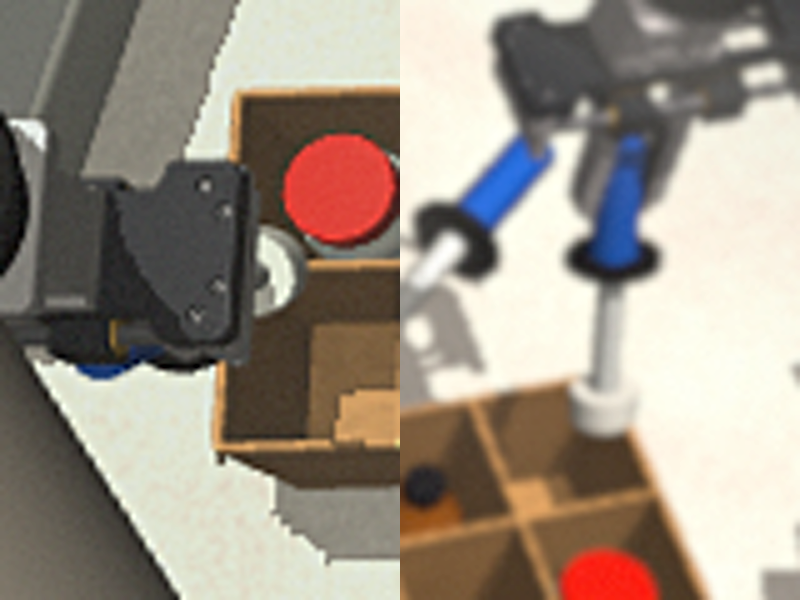

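The pusher hangs in the grip clear of the carton. Its foot is at scene panel (568–638, bottom 437) and the collar at (566–660, 283). I'll fit its pose in the grip.

```bash
cat >> h.py <<'E'
def axis(lean,az):  # az 0 -> lean to -x ; positive turns ccw
    return np.array([-np.sin(lean)*np.cos(az),-np.sin(lean)*np.sin(az),np.cos(lean)])
def ring(c,a,r,n=72):
    u=np.cross(a,[0,1,0]);u/=np.linalg.norm(u);w=np.cross(a,u);t=np.linspace(0,2*np.pi,n)[:,None]
    return c+r*(np.cos(t)*u+np.sin(t)*w)
def cyl(c,a,z0,z1,r): return np.r_[ring(c+a*z0,a,r),ring(c+a*z1,a,r)]
E
python3 - <<'E'
from h import *
G=np.array([.4667,.3335,.339])
pt=lambda q:((q-[59,129]+.5)*5-.5); ps=lambda q:((q-[369,99]+.5)*5-.5+[400,0])
def pred(x):
    a=axis(x[0],x[1]);g=G+[x[3],x[4],0];f=g-a*x[2]
    A=pt(proj("top",cyl(f,a,0,.02,.0196)));B=ps(proj("scene",cyl(f,a,0,.02,.0196)));D=ps(proj("scene",cyl(f,a,.106,.112,.028)))
    return np.array([A[:,0].max(),A[:,1].min(),A[:,1].max(),B[:,0].min(),B[:,0].max(),B[:,1].max(),D[:,0].min(),D[:,0].max(),D[:,1].max()])
o=np.array([303,228,318,568,638,437,566,660,283])
r=least_squares(lambda x:np.r_[(pred(x)-o)/3,x[3:]/.002],[.42,0,.158,0,0])
print(r.x,np.degrees(r.x[:2]),(pred(r.x)-o).round(1))
E
```

```text
[ 4.29040327e-01  1.26472794e-02  1.54475054e-01 -8.48394923e-04
  2.80209412e-04] [24.58219999  0.72463573] [ 0.5 -0.  -1.3  0.6 -0.6 -3.6 -3.2  3.2  2.8]
```

```bash
python3 - <<'E'
from h import *
pt=lambda q:((q-[285,135]+.5)*8-.5); ps=lambda q:((q-[225,208]+.5)*8-.5+[400,0])
L=np.radians(30)
bb=lambda A:[A[:,0].min(),A[:,0].max(),A[:,1].min(),A[:,1].max()]
def pred(x):
    a=axis(L,x[3]);R=np.array([x[0],x[1],.178]);s=cyl(R,a,-x[2]-.0175,-x[2]+.0175,.0195);t=cyl(R,a,-.1,0,.025)
    A=bb(pt(proj("top",s)));B=bb(ps(proj("scene",s)));D=bb(ps(proj("scene",t)));E=bb(pt(proj("top",ring(R,a,.025))))
    return np.array(A+B[:3]+D[:1]+[D[2]]+E[:1]+[E[3]])
o=np.array([203,332,205,345,558,662,152,532,78,180,378]);w=np.array([1,1,1,1,1,1,1,2,2,3,3])*3
r=least_squares(lambda x:np.r_[(pred(x)-o)/w,(x[3]-.05)/.02],[.555,-.166,.05,.05])
x=r.x;print(x,(pred(x)-o).round(1))
c=np.array([x[0],x[1]])+.025*np.array([np.cos(x[3]),np.sin(x[3])])
p=c-.15*np.array([-np.sin(x[3]),np.cos(x[3])]);print("post base pred",p, "obs .582 -.318")
print(proj("top",[*p,.342])*10/7,proj("scene",[*p,.342])*10/7)
a=axis(L,x[3]);R=np.array([x[0],x[1],.178])
im=np.clip(np.hstack([cv2.resize(C[n]["image"][v:v+75,u:u+50,::-1],(400,600),interpolation=cv2.INTER_CUBIC) for n,u,v in(("top",285,135),("scene",225,208))])*1.4,0,255).astype("uint8")
for n,f in(("top",pt),("scene",ps)):
  for z,rr,col in((0,.025,(0,255,0)),(0,.0205,(0,255,255)),(-.1,.025,(255,0,0)),(-x[2]+.0175,.0195,(255,0,255))):
    cv2.polylines(im,[f(proj(n,ring(R+a*z,a,rr))).round().astype(int)],True,col,1)
cv2.imwrite("pics/ov.png",im)
E
```

```text
[ 0.55124524 -0.16703878  0.04696553  0.02186246] [-4.   0.1 -3.8  1.5 -6.7  6.7 -0.9 -8.5 -1.  18.  10.1]
post base pred [ 0.57951838 -0.31645641] obs .582 -.318
[[567.19300752 196.84571481]] [[269.53001407 301.28002291]]
```

View pics/ov.png

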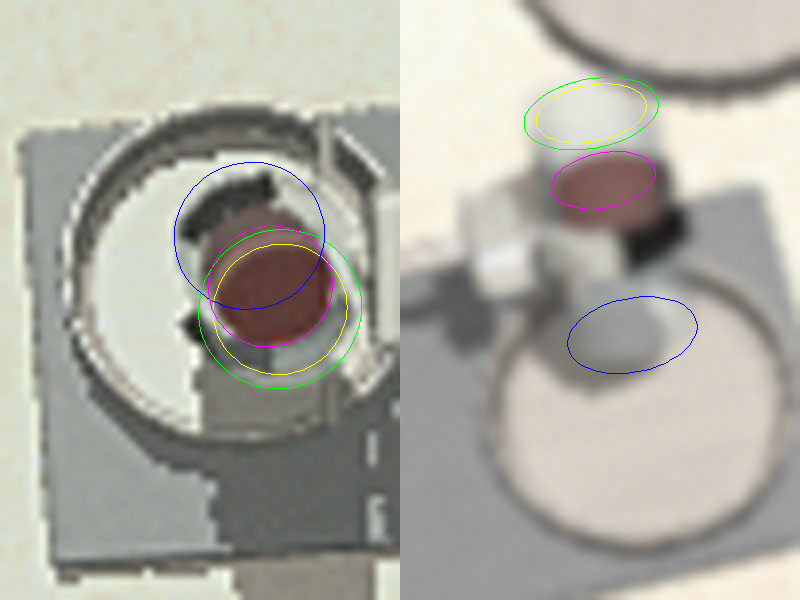

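The overlay agrees with the image to within about 1–2 mm: rim near (0.552,-0.166), with a small yaw. I'll carry the pusher over.

Call:
{"fn": "jog_arm", "kwargs": {"deltas": [[0, -0.5, -0.3, 0, 0], [0, -1.4, -0.6, 0, 0], [0, -2.5, -1.0, -0.1, 0], [0, -3.7, -1.2, -0.2, 0], [0, -4.9, -1.3, -0.2, 0]]}}

```text
t: 4.47
eef_pos: [0.4658, 0.1843, 0.3722]
ee_rot: [0.035, -3.14, 0.001]
contact_force: [0.5, 0.0, -2.8]
gripper_width: 0.291
grasp_force: 59.9
```

Call:
{"fn": "jog_arm", "kwargs": {"deltas": [[0, -1.2, 0, 0, 0], [0, -2.4, 0, 0, 0], [0, -3.6, 0, 0, 0], [0, -4.8, 0, 0, 0], [0, -6.0, 0, 0, 0]]}}

```text
t: 4.88
eef_pos: [0.469, 0.004, 0.3716]
ee_rot: [0.033, -3.14, 0.0]
contact_force: [1.3, 0.5, -1.9]
gripper_width: 0.285
grasp_force: 59.9
```

Call:
{"fn": "jog_arm", "kwargs": {"deltas": [[0, -1.2, 0, 0, 0], [0, -2.4, 0, 0, 0], [-0.1, -3.6, 0, 0, 0], [-0.2, -4.5, 0, 0, 0], [-0.2, -5.0, 0, 0, 0]]}}

```text
t: 5.3
eef_pos: [0.4781, -0.1473, 0.3717]
ee_rot: [0.027, -3.14, 0.001]
contact_force: [0.2, 0.6, -1.4]
gripper_width: 0.289
grasp_force: 59.9
```

Call:
{"fn": "jog_arm", "kwargs": {"deltas": [[0, -0.3, 0, 0, 0], [0, -0.6, 0, 0, 0], [0, -0.8, 0, 0, 0], [0, -0.8, 0, 0, 0], [0, -0.8, 0, 0, 0]]}}

```text
t: 5.72
eef_pos: [0.4797, -0.167, 0.3723]
ee_rot: [0.034, -3.141, -0.0]
contact_force: [0.2, -0.4, -2.1]
gripper_width: 0.292
grasp_force: 59.9
```

Call:
{"fn": "jog_arm", "kwargs": {"deltas": [[0.05, -0.05, 0.4, 0, 0], [0.1, -0.1, 0.8, 0, 0], [0.1, -0.1, 1.1, 0, 0], [0.1, -0.1, 1.2, 0, 0], [0.1, -0.1, 1.2, 0, 0]]}}

```text
t: 6.13
eef_pos: [0.4767, -0.17, 0.3359]
ee_rot: [0.034, -3.14, -0.0]
contact_force: [-0.9, -0.1, -2.4]
gripper_width: 0.287
grasp_force: 59.9
```

```bash
python3 - <<'E'
from h import *
from workcell import arm
s=arm.read_state();print(s["eef_pos"],s["ee_rot"],s["contact_force"],s["t"])
im=snap("pics/hov.png",[("top",285,125,50,75),("scene",225,185,50,75)],8)
pt=lambda q:((q-[285,125]+.5)*8-.5); ps=lambda q:((q-[225,185]+.5)*8-.5+[400,0])
R=np.array([.5525,-.166,.178]);a=axis(np.radians(30),.035)
b=axis(np.radians(24.6),.035);f=s["eef_pos"]+[0,0,.002]-b*.1565
for n,F in(("top",pt),("scene",ps)):
  for c,ax,z,rr,col in((R,a,0,.025,(0,255,0)),(R,a,-.1,.025,(255,0,0)),(f,b,0,.0196,(0,0,255)),(f,b,.02,.0196,(0,0,255)),(f,b,.109,.028,(255,0,255))):
    cv2.polylines(im,[F(proj(n,ring(c+ax*z,ax,rr))).round().astype(int)],True,col,1)
cv2.imwrite("pics/hov.png",im)
E
```

```text
[ 0.47666816 -0.16996621  0.3359407 ] [ 3.40976339e-02 -3.14025270e+00 -1.33490966e-04] [-0.86065678 -0.07178786 -2.42261662] 6.1333
```

View pics/hov.png

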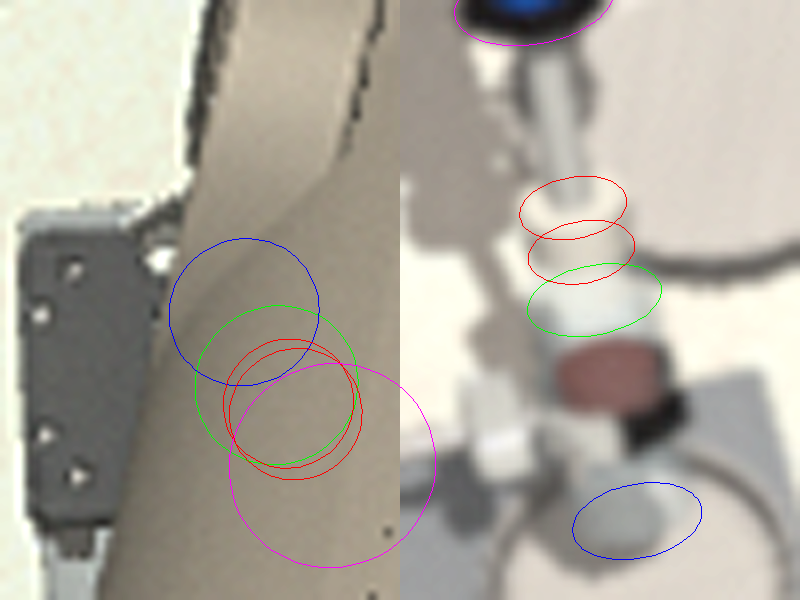

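The scene panel shows the foot at (525–630, 180–283) just above the rim at (535–662, 300). The foot and rim overlays are offset by the same small amount, so the pusher is lined up sideways. The top view is hidden by the arm, so I'll go on by feel.

Call:
{"fn": "jog_arm", "kwargs": {"deltas": [[-0.06, 0, 0.1, 0, 0], [-0.12, 0, 0.2, 0, 0], [-0.18, 0, 0.3, 0, 0], [-0.22, 0, 0.38, 0, 0], [-0.25, 0, 0.43, 0, 0]]}}

```text
t: 6.65
eef_pos: [0.4844, -0.1704, 0.3232]
ee_rot: [0.033, -3.141, 0.0]
contact_force: [0.8, -0.3, -2.7]
gripper_width: 0.292
grasp_force: 59.9
```

Call:
{"fn": "jog_arm", "kwargs": {"deltas": [[-0.02, 0, 0.03, 0, 0], [-0.04, 0, 0.06, 0, 0], [-0.06, 0, 0.1, 0, 0], [-0.08, 0, 0.14, 0, 0], [-0.08, 0, 0.14, 0, 0]]}}

```text
t: 7.07
eef_pos: [0.4867, -0.1704, 0.3192]
ee_rot: [0.033, -3.141, 0.0]
contact_force: [0.1, -0.8, -2.2]
gripper_width: 0.288
grasp_force: 59.9
```

Call:
{"fn": "jog_arm", "kwargs": {"deltas": [[-0.02, 0, 0.03, 0, 0], [-0.03, 0, 0.06, 0, 0], [-0.05, 0, 0.09, 0, 0], [-0.05, 0, 0.09, 0, 0], [-0.05, 0, 0.09, 0, 0]]}}

```text
t: 7.48
eef_pos: [0.4882, -0.1704, 0.3166]
ee_rot: [0.033, -3.141, 0.0]
contact_force: [0.2, 0.1, -2.6]
gripper_width: 0.29
grasp_force: 59.9
```

Call:
{"fn": "jog_arm", "kwargs": {"deltas": [[-0.02, 0, 0.03, 0, 0], [-0.03, 0, 0.06, 0, 0], [-0.05, 0, 0.09, 0, 0], [-0.05, 0, 0.09, 0, 0], [-0.05, 0, 0.09, 0, 0]]}}

```text
t: 7.9
eef_pos: [0.4897, -0.1703, 0.3139]
ee_rot: [0.033, -3.141, 0.0]
contact_force: [0.1, 1.0, -2.7]
gripper_width: 0.291
grasp_force: 59.9
```

Call:
{"fn": "jog_arm", "kwargs": {"deltas": [[-0.02, 0, 0.03, 0, 0], [-0.03, 0, 0.06, 0, 0], [-0.05, 0, 0.09, 0, 0], [-0.05, 0, 0.09, 0, 0], [-0.05, 0, 0.09, 0, 0]]}}

```text
t: 8.32
eef_pos: [0.4911, -0.1703, 0.3111]
ee_rot: [0.033, -3.141, 0.0]
contact_force: [-0.6, 1.2, -3.3]
gripper_width: 0.289
grasp_force: 59.9
```

Call:
{"fn": "jog_arm", "kwargs": {"deltas": [[-0.02, 0, 0.03, 0, 0], [-0.03, 0, 0.06, 0, 0], [-0.05, 0, 0.09, 0, 0], [-0.05, 0, 0.09, 0, 0], [-0.05, 0, 0.09, 0, 0]]}}

```text
t: 8.73
eef_pos: [0.4927, -0.1703, 0.3084]
ee_rot: [0.033, -3.141, 0.0]
contact_force: [-0.5, 0.7, -3.9]
gripper_width: 0.293
grasp_force: 59.9
```

Call:
{"fn": "jog_arm", "kwargs": {"deltas": [[-0.02, 0, 0.03, 0, 0], [-0.03, 0, 0.06, 0, 0], [-0.04, 0, 0.1, 0, 0], [-0.04, 0, 0.1, 0, 0], [-0.04, 0, 0.1, 0, 0]]}}

```text
t: 9.15
eef_pos: [0.494, -0.1702, 0.3055]
ee_rot: [-0.033, 3.141, -0.0]
contact_force: [-0.3, 2.2, -5.3]
gripper_width: 0.287
grasp_force: 59.9
```

Call:
{"fn": "jog_arm", "kwargs": {"deltas": [[0.03, 0, 0.02, 0, 0], [0.06, 0, 0.03, 0, 0], [0.09, 0, 0.05, 0, 0], [0.12, 0, 0.06, 0, 0], [0.12, 0, 0.06, 0, 0]]}}

```text
t: 9.57
eef_pos: [0.4909, -0.1704, 0.3042]
ee_rot: [-0.033, 3.14, -0.0]
contact_force: [5.1, 1.6, 0.7]
gripper_width: 0.289
grasp_force: 59.9
```

Call:
{"fn": "jog_arm", "kwargs": {"deltas": [[0.0, 0.02, 0.0, 0, 0], [0.03, 0.02, 0.015, 0, 0], [0.06, 0.02, 0.03, 0, 0], [0.1, 0.02, 0.05, 0, 0], [0.1, 0.02, 0.05, 0, 0]], "newtons": 25}}

```text
t: 9.98
eef_pos: [0.4871, -0.1699, 0.3022]
ee_rot: [0.033, -3.141, 0.0]
contact_force: [0.7, 2.2, -0.2]
gripper_width: 0.292
grasp_force: 25.0
```

Call:
{"fn": "jog_arm", "kwargs": {"deltas": [[0.03, 0, 0.015, 0, 0], [0.06, 0, 0.03, 0, 0], [0.1, 0, 0.05, 0, 0], [0.1, 0, 0.05, 0, 0], [0.1, 0, 0.05, 0, 0]]}}

```text
t: 10.4
eef_pos: [0.4842, -0.17, 0.3007]
ee_rot: [0.033, -3.141, 0.0]
contact_force: [1.3, 1.8, 0.7]
gripper_width: 0.295
grasp_force: 25.0
```

Call:
{"fn": "jog_arm", "kwargs": {"deltas": [[0.03, 0.02, 0.015, 0, 0], [0.06, 0.03, 0.03, 0, 0], [0.1, 0.04, 0.05, 0, 0], [0.12, 0.04, 0.06, 0, 0], [0.12, 0.04, 0.06, 0, 0]]}}

```text
t: 10.82
eef_pos: [0.4805, -0.1689, 0.299]
ee_rot: [-0.032, 3.141, -0.0]
contact_force: [2.0, 0.8, -0.3]
gripper_width: 0.292
grasp_force: 25.0
```

Call:
{"fn": "jog_arm", "kwargs": {"deltas": [[-0.02, 0, 0.03, 0, 0], [-0.03, 0, 0.06, 0, 0], [-0.05, 0, 0.09, 0, 0], [-0.07, 0, 0.12, 0, 0], [-0.07, 0, 0.12, 0, 0]], "newtons": 40}}

```text
t: 11.23
eef_pos: [0.4828, -0.1687, 0.2951]
ee_rot: [0.033, -3.141, 0.0]
contact_force: [1.7, 0.9, -2.2]
gripper_width: 0.296
grasp_force: 40.0
```

Call:
{"fn": "jog_arm", "kwargs": {"deltas": [[-0.02, 0, 0.03, 0, 0], [-0.03, 0, 0.06, 0, 0], [-0.05, 0, 0.09, 0, 0], [-0.07, 0, 0.12, 0, 0], [-0.08, 0, 0.14, 0, 0]]}}

```text
t: 11.65
eef_pos: [0.4852, -0.1686, 0.2911]
ee_rot: [0.033, -3.141, -0.0]
contact_force: [0.3, 1.0, 3.5]
gripper_width: 0.293
grasp_force: 40.0
```

Call:
{"fn": "jog_arm", "kwargs": {"deltas": [[-0.02, 0, 0.03, 0, 0], [-0.03, 0, 0.06, 0, 0], [-0.05, 0, 0.09, 0, 0], [-0.07, 0, 0.12, 0, 0], [-0.08, 0, 0.14, 0, 0]]}}

```text
t: 12.07
eef_pos: [0.4875, -0.1686, 0.287]
ee_rot: [0.033, -3.141, -0.0]
contact_force: [-1.7, 1.3, 6.3]
gripper_width: 0.292
grasp_force: 40.0
```

Call:
{"fn": "jog_arm", "kwargs": {"deltas": [[-0.02, 0, 0.03, 0, 0], [-0.03, 0, 0.06, 0, 0], [-0.05, 0, 0.09, 0, 0], [-0.07, 0, 0.12, 0, 0], [-0.08, 0, 0.14, 0, 0]]}}

```text
t: 12.48
eef_pos: [0.4897, -0.1689, 0.2833]
ee_rot: [0.032, -3.141, -0.0]
contact_force: [-7.5, 1.2, 16.8]
gripper_width: 0.294
grasp_force: 40.0
```

Call:
{"fn": "jog_arm", "kwargs": {"deltas": [[-0.015, 0, 0.026, 0, 0], [-0.03, 0, 0.052, 0, 0], [-0.045, 0, 0.078, 0, 0], [-0.06, 0, 0.104, 0, 0], [-0.075, 0, 0.13, 0, 0]], "newtons": 60}}

```text
t: 12.9
eef_pos: [0.492, -0.1688, 0.2795]
ee_rot: [0.032, -3.141, -0.001]
contact_force: [-6.5, 0.8, 16.1]
gripper_width: 0.29
grasp_force: 60.0
```

Call:
{"fn": "jog_arm", "kwargs": {"deltas": [[-0.015, 0, 0.026, 0, 0], [-0.03, 0, 0.052, 0, 0], [-0.045, 0, 0.078, 0, 0], [-0.06, 0, 0.104, 0, 0], [-0.075, 0, 0.13, 0, 0]]}}

```text
t: 13.32
eef_pos: [0.4943, -0.1687, 0.2756]
ee_rot: [0.032, -3.141, -0.001]
contact_force: [-7.9, 1.2, 16.7]
gripper_width: 0.286
grasp_force: 60.0
```

Call:
{"fn": "jog_arm", "kwargs": {"deltas": [[-0.02, 0, 0.035, 0, 0], [-0.04, 0, 0.07, 0, 0], [-0.06, 0, 0.104, 0, 0], [-0.08, 0, 0.14, 0, 0], [-0.1, 0, 0.173, 0, 0]]}}

```text
t: 13.73
eef_pos: [0.4973, -0.1686, 0.2704]
ee_rot: [0.032, -3.141, -0.001]
contact_force: [-7.1, 1.4, 17.3]
gripper_width: 0.29
grasp_force: 60.0
```

Call:
{"fn": "jog_arm", "kwargs": {"deltas": [[-0.02, 0, 0.035, 0, 0], [-0.04, 0, 0.07, 0, 0], [-0.06, 0, 0.104, 0, 0], [-0.08, 0, 0.14, 0, 0], [-0.1, 0, 0.173, 0, 0]]}}

```text
t: 14.15
eef_pos: [0.5003, -0.1685, 0.2652]
ee_rot: [0.033, -3.141, -0.001]
contact_force: [-7.1, 1.6, 16.0]
gripper_width: 0.292
grasp_force: 60.0
```

Call:
{"fn": "jog_arm", "kwargs": {"deltas": [[-0.02, 0, 0.035, 0, 0], [-0.04, 0, 0.07, 0, 0], [-0.06, 0, 0.104, 0, 0], [-0.08, 0, 0.14, 0, 0], [-0.1, 0, 0.173, 0, 0]]}}

```text
t: 14.57
eef_pos: [0.5033, -0.1684, 0.2599]
ee_rot: [0.033, -3.141, -0.001]
contact_force: [-6.2, 1.1, 16.4]
gripper_width: 0.286
grasp_force: 60.0
```

Call:
{"fn": "jog_arm", "kwargs": {"deltas": [[-0.023, 0, 0.04, 0, 0], [-0.046, 0, 0.08, 0, 0], [-0.07, 0, 0.12, 0, 0], [-0.092, 0, 0.16, 0, 0], [-0.115, 0, 0.2, 0, 0]]}}

```text
t: 14.98
eef_pos: [0.5067, -0.1683, 0.2539]
ee_rot: [0.033, -3.141, -0.001]
contact_force: [-6.4, 1.7, 16.5]
gripper_width: 0.289
grasp_force: 60.0
```

Call:
{"fn": "jog_arm", "kwargs": {"deltas": [[-0.023, 0, 0.04, 0, 0], [-0.046, 0, 0.08, 0, 0], [-0.07, 0, 0.12, 0, 0], [-0.092, 0, 0.16, 0, 0], [-0.115, 0, 0.2, 0, 0]]}}

```text
t: 15.4
eef_pos: [0.5102, -0.1682, 0.2479]
ee_rot: [0.033, -3.141, -0.001]
contact_force: [-6.4, 2.2, 15.8]
gripper_width: 0.29
grasp_force: 60.0
```

Call:
{"fn": "jog_arm", "kwargs": {"deltas": [[-0.023, 0, 0.04, 0, 0], [-0.046, 0, 0.08, 0, 0], [-0.07, 0, 0.12, 0, 0], [-0.092, 0, 0.16, 0, 0], [-0.115, 0, 0.2, 0, 0]]}}

```text
t: 15.82
eef_pos: [0.5136, -0.168, 0.2418]
ee_rot: [0.033, -3.141, -0.001]
contact_force: [-7.0, 2.4, 15.6]
gripper_width: 0.288
grasp_force: 60.0
```

Call:
{"fn": "jog_arm", "kwargs": {"deltas": [[-0.023, 0, 0.04, 0, 0], [-0.046, 0, 0.08, 0, 0], [-0.07, 0, 0.12, 0, 0], [-0.092, 0, 0.16, 0, 0], [-0.115, 0, 0.2, 0, 0]]}}

```text
t: 16.23
eef_pos: [0.5171, -0.1678, 0.2358]
ee_rot: [0.033, -3.141, -0.001]
contact_force: [-6.6, 2.9, 15.1]
gripper_width: 0.289
grasp_force: 60.0
```

Call:
{"fn": "jog_arm", "kwargs": {"deltas": [[-0.023, 0, 0.04, 0, 0], [-0.046, 0, 0.08, 0, 0], [-0.07, 0, 0.12, 0, 0], [-0.092, 0, 0.16, 0, 0], [-0.115, 0, 0.2, 0, 0]]}}

```text
t: 16.65
eef_pos: [0.5205, -0.1677, 0.2298]
ee_rot: [0.033, -3.141, -0.001]
contact_force: [-4.8, 3.0, 14.6]
gripper_width: 0.289
grasp_force: 60.0
```

Call:
{"fn": "jog_arm", "kwargs": {"deltas": [[-0.023, 0.01, 0.04, 0, 0], [-0.046, 0.02, 0.08, 0, 0], [-0.07, 0.03, 0.12, 0, 0], [-0.092, 0.03, 0.16, 0, 0], [-0.115, 0.03, 0.2, 0, 0]]}}

```text
t: 17.07
eef_pos: [0.524, -0.1671, 0.2238]
ee_rot: [0.033, -3.141, -0.001]
contact_force: [-6.1, 2.0, 13.5]
gripper_width: 0.287
grasp_force: 60.0
```

Call:
{"fn": "jog_arm", "kwargs": {"deltas": [[-0.008, 0, 0.014, 0, 0], [-0.017, 0, 0.029, 0, 0], [-0.025, 0, 0.043, 0, 0], [-0.025, 0, 0.043, 0, 0], [-0.025, 0, 0.043, 0, 0]]}}

```text
t: 17.48
eef_pos: [0.5246, -0.1671, 0.2227]
ee_rot: [0.033, -3.141, -0.001]
contact_force: [-7.3, 1.8, 18.2]
gripper_width: 0.289
grasp_force: 60.0
```

Call:
{"fn": "jog_arm", "kwargs": {"deltas": [[-0.008, 0, 0.014, 0, 0], [-0.017, 0, 0.029, 0, 0], [-0.017, 0, 0.029, 0, 0], [-0.017, 0, 0.029, 0, 0], [-0.017, 0, 0.029, 0, 0]]}}

```text
t: 17.9
eef_pos: [0.5249, -0.1671, 0.2222]
ee_rot: [0.032, -3.141, -0.001]
contact_force: [-11.3, 3.7, 24.4]
gripper_width: 0.29
grasp_force: 60.0
```

```bash
python3 - <<'E'
from h import *
from workcell import arm
s=arm.read_state();print(s["eef_pos"],s["contact_force"],s["wrist_torque"])
im=snap("pics/end1.png",[("scene",215,190,80,75)],8)
E
```

```text
[ 0.52485334 -0.16712188  0.22215266] [-11.27867083   3.7472599   24.3906192 ] [1.07046443 2.20934136 0.19686488]
```

View pics/end1.png

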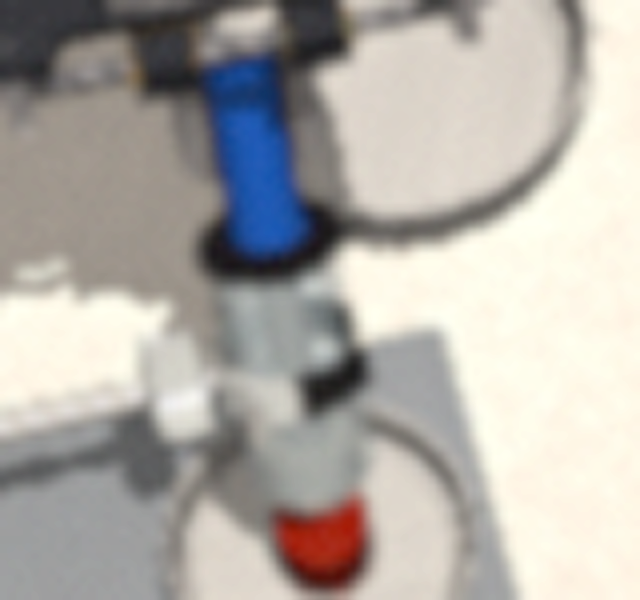

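The picture shows the collar on the rim at (265,245) and the stopper below the tube's lower end at (322,540). At about 29 N along the bore, against roughly 17 N of sliding friction, the collar is bearing on the rim. I'll release and back off.

Call:
{"fn": "jog_arm", "kwargs": {"deltas": [[0, 0, 0, 0, 0.3], [0, 0, 0, 0, 0.4], [0, 0, 0, 0, 0.6], [0, 0, 0, 0, 0.8], [0, 0, 0, 0, 0.8]]}}

```text
t: 18.37
eef_pos: [0.5252, -0.167, 0.221]
ee_rot: [0.033, -3.141, 0.0]
contact_force: [-0.4, 0.6, -0.3]
gripper_width: 0.551
grasp_force: 0.0
```

Call:
{"fn": "jog_arm", "kwargs": {"deltas": [[0, 0, 0, 0, 0.8], [0, 0, 0, 0, 0.8], [0, 0, 0, 0, 0.8], [0, 0, 0, 0, 0.8], [0, 0, 0, 0, 0.8]]}}

```text
t: 18.78
eef_pos: [0.5254, -0.167, 0.2212]
ee_rot: [0.033, -3.141, 0.0]
contact_force: [-1.0, 0.5, 0.5]
gripper_width: 0.798
grasp_force: 0.0
```

Call:
{"fn": "jog_arm", "kwargs": {"deltas": [[0, 0, 0, 0, 0.8], [0, 0, -0.3, 0, 0.8], [0, 0, -0.8, 0, 0.8], [0, 0, -1.4, 0, 0.8], [0, 0, -2.0, 0, 0.8]]}}

```text
t: 19.2
eef_pos: [0.5252, -0.1671, 0.2825]
ee_rot: [0.032, -3.141, 0.0]
contact_force: [-0.1, -0.1, 1.0]
gripper_width: 0.797
grasp_force: 0.0
```

Call:
{"fn": "jog_arm", "kwargs": {"deltas": [[0, 0, -0.8, 0, 0.8], [0.5, 0, -1.6, 0, 0.8], [1, 0, -2.4, 0, 0.8], [1, 0, -3, 0, 0.8], [1, 0, -3, 0, 0.8]]}}

```text
t: 19.62
eef_pos: [0.4959, -0.1684, 0.3755]
ee_rot: [-0.032, 3.136, 0.001]
contact_force: [0.3, 0.0, -0.6]
gripper_width: 0.802
grasp_force: 0.0
```

Call:
{"fn": "jog_arm", "kwargs": {"deltas": [[0, 1, 0, 0, 0.8], [0, 2, 0, 0, 0.8], [0, 3.2, 0, 0, 0.8], [0, 4.4, 0, 0, 0.8], [0, 5.6, 0, 0, 0.8]]}}

```text
t: 20.03
eef_pos: [0.4915, 0.0019, 0.3715]
ee_rot: [-0.032, 3.141, 0.0]
contact_force: [0.5, -0.3, 0.2]
gripper_width: 0.802
grasp_force: 0.0
```

Call:
{"fn": "jog_arm", "kwargs": {"deltas": [[0, 1.2, 0, 0, 0.8], [0, 2.4, 0, 0, 0.8], [0, 3.6, 0, 0, 0.8], [0, 4.4, 0, 0, 0.8], [0, 4.6, 0, 0, 0.8]]}}

```text
t: 20.45
eef_pos: [0.4883, 0.1428, 0.3709]
ee_rot: [0.041, -3.141, 0.0]
contact_force: [-0.9, -0.5, -1.0]
gripper_width: 0.801
grasp_force: 0.0
```

```bash
python3 - <<'E'
from h import *
from workcell import arm
s=arm.read_state();print(s["eef_pos"],s["contact_force"],s["t"])
im=snap("pics/end2.png",[("top",285,135,50,75),("scene",225,190,50,75)],8)
pt=lambda q:((q-[285,135]+.5)*8-.5); ps=lambda q:((q-[225,190]+.5)*8-.5+[400,0])
R=np.array([.5525,-.166,.178]);a=axis(np.radians(30),.035)
for n,F in(("top",pt),("scene",ps)):
  for z,rr,col in((.006,.028,(255,0,255)),(.084,.014,(0,255,0))):
    cv2.polylines(im,[F(proj(n,ring(R+a*z,a,rr))).round().astype(int)],True,col,1)
cv2.imwrite("pics/end2.png",im)
E
```

```text
[0.48832237 0.14283453 0.37085755] [-0.8790302  -0.54658211 -1.02929785] 20.45
```

View pics/end2.png

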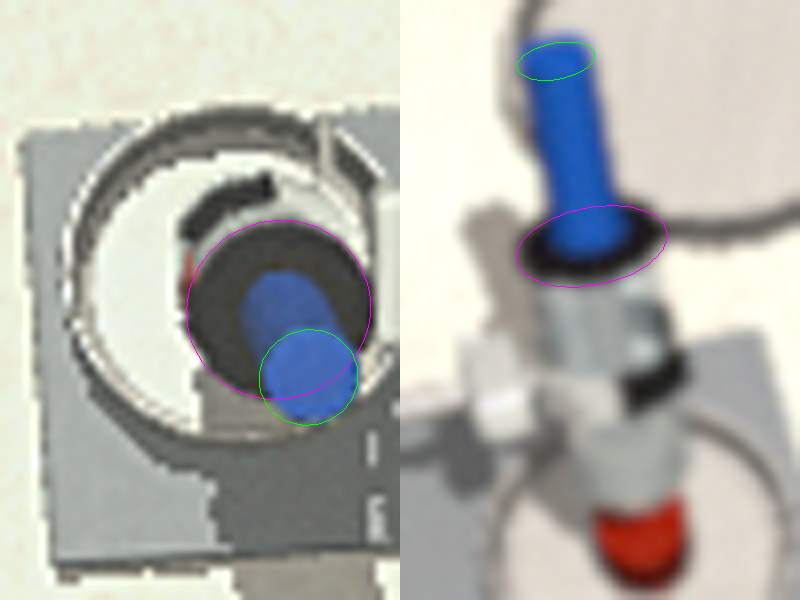

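```bash
python3 - <<'E'
from h import *
pt=lambda q:((q-[285,135]+.5)*8-.5); ps=lambda q:((q-[225,190]+.5)*8-.5+[400,0])
bb=lambda A:[A[:,0].min(),A[:,0].max(),A[:,1].min(),A[:,1].max()]
a=axis(np.radians(30),.035);R=np.array([.5525,-.166,.178])
print("hanging",bb(ps(proj("scene",cyl(R-a*.106,a,-.035,0,.0195)))),bb(pt(proj("top",cyl(R-a*.106,a,-.035,0,.0195)))))
# in-dish hypotheses: position from scene bottom/right, lying or standing on floor z=.015
for nm,ax,zc in(("stand",np.array([0,1e-3,1.]),.0325),("lie_x",np.array([1.,0,0]),.0345),("lie_y",np.array([.01,1.,0]),.0345)):
    r=least_squares(lambda x:np.array([bb(ps(proj("scene",cyl(np.array([*x,zc]),ax,-.0175,.0175,.0195))))[i]-v for i,v in((0,592),(1,688),(3,586))]),[.6,-.16])
    c=np.array([*r.x,zc]);print(nm,r.x,r.fun.round(1),bb(pt(proj("top",cyl(c,ax,-.0175,.0175,.0195)))))
print("dish",atz("top",ts(232,272),.043))
E
```

```text
hanging [np.float64(588.8623414953781), np.float64(703.2160355808965), np.float64(463.1249423826646), np.float64(597.3253837878001)] [np.float64(175.16347997152934), np.float64(300.1634048779215), np.float64(149.66788797828212), np.float64(285.1364318603403)]
stand [ 0.59265508 -0.16450682] [-3.6  3.7 -0.1] [np.float64(173.3873603482657), np.float64(292.77670263649907), np.float64(240.8375658274863), np.float64(376.4138263552504)]
lie_x [ 0.59402041 -0.16497219] [-8.4  8.3 -0.1] [np.float64(176.43862756456156), np.float64(291.87765749585833), np.float64(239.15402290102293), np.float64(367.16317717850507)]
lie_y [ 0.59622722 -0.16529938] [-4.4  4.3 -0.1] [np.float64(180.86448166205037), np.float64(290.1880590177084), np.float64(241.34526419380427), np.float64(354.18235944787307)]
dish [ 0.60306833 -0.16394874]
```

The stopper fits lying in the dish at about (0.595,-0.165), roughly 10 mm from the dish's centre. The collar and handle match the seated model, and the arm is clear. I'll hand in.

```bash
python3 -c "
from workcell import arm
print(arm.close_job())"
```

```text
the job is handed in; nothing more can be done
None
```

The job is handed in at about 20.5 s, with no verdict returned: by the last pictures and the force readings, the stopper is in the dish, and the pusher stands released in the column with its collar on the rim.

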